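# Turn round a row of paint tints

## Robot

A 6-joint arm with a two-finger parallel gripper is mounted at the origin on the work surface. World frame = base frame: x ahead of the robot, y to its left, z up, the work surface at z = 0. Lengths are in m, angles in rad, forces in N, time in s.
With the tool pointing down it reaches from about 0.425 to 1.125 m from the base axis. Payload 14.9 kg.
Tool frame: the origin (TCP) lies on the centre line of the jaws, within the pads' length; the fingertips stand manip.finger_overhang ahead of it and the grasp point (between the pads) lies 3 mm ahead of it (manip.finger_overhang is the distance from the TCP to the fingertips, in m); z points along the fingers, y is the line along which they close (so a half turn about z gives the same grasp; the last joint's range is limited). The gripper opens to 91 mm and grips with 3 to 60 N. Pads are 32 mm wide; open, the fingers measure 118 mm over their backs; the gripper's body (76 mm by 178 mm) begins 60 mm behind the grasp point.
Start: joints at [1.201, 0.379, 1.734, -0, 1.028, -0.033], TCP at [0.231, 0.661, 0.236] pointing down, gripper open.
Joint ranges: [-2.77, 2.77], [-0.74, 2.19], [0, 2.66], [-1.06, 4.2], [0.31, 2.87], [-3.08, 3.08]. Speed limits (rad/s): [1.89, 1.89, 2.39, 3.14, 3.14, 3.14].

## Interface

Orientations are given as a rotation vector (axis times angle).
In Python, from plant import status, grab_frame, get_calibration, job, spotter, manip gives the robot as it stands. The module is installed in compiled form; this text tells all that it offers.
- The arm moves only by the shell command python3 -m creep 'ROWS'. ROWS is JSON, a list of rows, each an object of numbers: "dx", "dy", "dz": the shift along the tool's x, y, z in cm; "roll": the turn about the tool's z in degrees; "claw": the opening, from 0 (shut) to 1 (fully open). In form: [{"dx": .., "dy": .., "dz": .., "roll": .., "claw": ..}, ...]. A call has 1 to 12 rows; each row shifts and turns the commanded pose from where the row before left it, along the tool's axes as they then stand; what a row does not reach is not made up. A row lasts 1/10 s, in which the tool goes at most 50 mm and 8.59 degrees, less where a joint would pass 70% of its speed; a pose out of reach is approached as far as the arm can. A call is refused whole if a number of a shift passes 5 or a number of a turn 8.59, either way. A call with a gripper value outside its range is refused whole. The fingers move at their own pace and stop on an object; the grip force is fixed at half the most. Time passes only in rows, so rows that do not move let the fingers close. It gives the time, the measured TCP pose, the force, the opening and the grip force at its end, in the units of the state.
- status.observe(): the state, without advancing time (a new reading comes with each control period).
- grab_frame(name): name is "scene" or "top" or "wrist"; returns the picture (480x640x3 uint8, red, green, blue); there is no depth.
- get_calibration(name): a dict with "camera_matrix" (3x3 intrinsics, pixels), "rvec" (rotation vector, rad) and "tvec" (3), from world to camera coordinates, as OpenCV has them. Camera axes: x right, y down, z forward; pixel columns grow to the right and rows downward; lengths in m; the calibration is good to about 2 mm. A picture is of the moment at which its call begins: read the wrist's pose just before it. get_calibration takes no time and is no camera call; for the wrist camera it gives the pose at the moment of the call.
- job.job_done(): hands the job in; it is judged then, once.
Trained networks look in the newest picture that a camera, given by its name, has taken for a name from the list of things; names that differ only in an ending like _2 or _b are one class to them, and where a whole thing is asked for, a point or a joint stands for the part that bears it (a point fixed in the world has none). Each returns a list of dicts, best first, with "confidence" (0 to 1); they miss things now and then, are a little off and sometimes report something else, mostly with a low value. They report only what shows in the picture. A call takes as long as a camera call.
- spotter.regions_of(camera, query): "mask" (480x640 bool, what is visible of it).
- spotter.tip_of(camera, query): "position" ([x, y, z] in m, in world coordinates, good to about 4 mm: a listed point, or the origin of a listed thing).
The state is a dict: "t": time; "qpos": joint angles; "joint_vel": joint speeds; "effort": joint torques, N m; "ee_pos": TCP position; "tool_rot": TCP orientation; "ft_force": force on the tool from outside, world axes, zero at the start; "wrist_torque": the same for the moment, N m; "grip_width": finger opening in m; "grip_force": force on a finger pad.
Only numpy, scipy, OpenCV 4.12 (cv2) and the standard library are available. Lean on these libraries where they do the work, as an engineer would, in place of code of your own. Each camera call takes 0.05 s, during which the arm holds its last target. There are 200 camera calls.

## Task

Move the four tint bottles from the aluminium carrier into the empty black rack, one to a pocket, so that the row stands in the reverse order: the bottle at the left end of the carrier goes into the pocket at the right end of the rack, the second from the left into the second from the right, and so on (left and right as seen from the robot looking at the bench). Keep the bottles upright, set them down rather than dropping them, let go of them all, and leave the amber bottle, the can and the lime-green cup where they are.

Things in the scene. Friction and masses are not known exactly. Their poses are not given: they have to be found in the camera images.
- bottle_red: loose tint bottle, plain upright cylinder 38 mm in diameter and 96 mm tall, 0.09 to 0.18 kg: white body with a red band low down and a red screw cap (the top 27 mm, also 38 mm across). Origin: centre of the underside, z up along the bottle. It starts standing in the red-tabbed tray
- bottle_yellow: loose tint bottle, plain upright cylinder 38 mm in diameter and 96 mm tall, 0.09 to 0.18 kg: white body with a yellow band low down and a yellow screw cap (the top 27 mm, also 38 mm across). Origin: centre of the underside, z up along the bottle. It starts standing in the yellow-tabbed tray
- bottle_green: loose tint bottle, plain upright cylinder 38 mm in diameter and 96 mm tall, 0.09 to 0.18 kg: white body with a green band low down and a green screw cap (the top 27 mm, also 38 mm across). Origin: centre of the underside, z up along the bottle. It starts standing in the green-tabbed tray
- bottle_blue: loose tint bottle, plain upright cylinder 38 mm in diameter and 96 mm tall, 0.09 to 0.18 kg: white body with a blue band low down and a blue screw cap (the top 27 mm, also 38 mm across). Origin: centre of the underside, z up along the bottle. It starts standing in the blue-tabbed tray
- tray_red: fixed shallow white tray, 62 x 62 mm, floor 4 mm thick, rim 14 mm above its underside, with a flat red tab (26 x 54 mm) on its robot side (-x). One of four side by side on the carrier, in a shuffled left-to-right order. Origin: centre of its underside
- tray_yellow: fixed shallow white tray, 62 x 62 mm, floor 4 mm thick, rim 14 mm above its underside, with a flat yellow tab (26 x 54 mm) on its robot side (-x). One of four side by side on the carrier, in a shuffled left-to-right order. Origin: centre of its underside
- tray_green: fixed shallow white tray, 62 x 62 mm, floor 4 mm thick, rim 14 mm above its underside, with a flat green tab (26 x 54 mm) on its robot side (-x). One of four side by side on the carrier, in a shuffled left-to-right order. Origin: centre of its underside
- tray_blue: fixed shallow white tray, 62 x 62 mm, floor 4 mm thick, rim 14 mm above its underside, with a flat blue tab (26 x 54 mm) on its robot side (-x). One of four side by side on the carrier, in a shuffled left-to-right order. Origin: centre of its underside
- carrier: fixed aluminium carrier with the four trays, which the bottles start in. 300 mm long (y), base from 66 mm on the robot side (-x) to 46 mm behind its origin, 8 mm thick, end plates 30 mm high. Origin: underside, below the middle of the row of trays; +y runs along the row to the robot's left, +x away from the robot (turned by up to 10 degrees). Tray centres at y = -102, -34, +34, +102 mm; the trays stand on the 8 mm base
- rack: fixed rack with black walls and a grey floor, empty at the start, 74 mm (x) x 278 mm (y) x 26 mm high, with one row of four square pockets, each 62 x 62 mm inside and 20 mm deep (floor 6 mm above the underside, walls 6 mm thick). Origin: centre of the underside; +y along the row to the robot's left, +x away from the robot (turned by up to 10 degrees). Pocket centres at y = -102, -34, +34, +102 mm. Either the carrier or the rack is the one nearer to the robot
- amber: bystander to leave alone, loose: amber glass bottle with an orange cap, 50 mm across, 125 mm tall. Origin: centre of the underside
- tin: bystander to leave alone, loose: round steel can with a paper label, 100 mm across, 115 mm tall. Origin: centre of the underside
- mugcup: bystander to leave alone, loose: lime-green open cup, 76 mm across, 85 mm tall. Origin: centre of the underside

How it is judged:
At the end, for the whole second after the job is handed in: Each bottle stands on the floor of the rack pocket that mirrors the place of its own colour's tray in the carrier (leftmost tray - rightmost pocket, and so on), within 18 mm of the pocket's centre along each rack axis (anywhere inside the pocket), upright within 0.1 rad, at rest and released (((y of tray_red in the frame of carrier between -0.122 and -0.082 m and y of bottle_red in the frame of rack between 0.084 and 0.12 m) or (y of tray_red in the frame of carrier between -0.054 and -0.014 m and y of bottle_red in the frame of rack between 0.016 and 0.052 m) or (y of tray_red in the frame of carrier between 0.014 and 0.054 m and y of bottle_red in the frame of rack between -0.052 and -0.016 m) or (y of tray_red in the frame of carrier between 0.082 and 0.122 m and y of bottle_red in the frame of rack between -0.12 and -0.084 m)) and x of bottle_red in the frame of rack between -0.018 and 0.018 m and z of bottle_red in the frame of rack between 0 and 0.012 m and angle between each of bottle_red, bottle_yellow, bottle_green, bottle_blue's own z axis and vertical below 0.1 rad and linear speed of each of bottle_red, bottle_yellow, bottle_green, bottle_blue below 0.02 m/s and contact force between the fingers and bottle_red below 0.1 N and ((y of tray_yellow in the frame of carrier between -0.122 and -0.082 m and y of bottle_yellow in the frame of rack between 0.084 and 0.12 m) or (y of tray_yellow in the frame of carrier between -0.054 and -0.014 m and y of bottle_yellow in the frame of rack between 0.016 and 0.052 m) or (y of tray_yellow in the frame of carrier between 0.014 and 0.054 m and y of bottle_yellow in the frame of rack between -0.052 and -0.016 m) or (y of tray_yellow in the frame of carrier between 0.082 and 0.122 m and y of bottle_yellow in the frame of rack between -0.12 and -0.084 m)) and x of bottle_yellow in the frame of rack between -0.018 and 0.018 m and z of bottle_yellow in the frame of rack between 0 and 0.012 m and contact force between the fingers and bottle_yellow below 0.1 N and ((y of tray_green in the frame of carrier between -0.122 and -0.082 m and y of bottle_green in the frame of rack between 0.084 and 0.12 m) or (y of tray_green in the frame of carrier between -0.054 and -0.014 m and y of bottle_green in the frame of rack between 0.016 and 0.052 m) or (y of tray_green in the frame of carrier between 0.014 and 0.054 m and y of bottle_green in the frame of rack between -0.052 and -0.016 m) or (y of tray_green in the frame of carrier between 0.082 and 0.122 m and y of bottle_green in the frame of rack between -0.12 and -0.084 m)) and x of bottle_green in the frame of rack between -0.018 and 0.018 m and z of bottle_green in the frame of rack between 0 and 0.012 m and contact force between the fingers and bottle_green below 0.1 N and ((y of tray_blue in the frame of carrier between -0.122 and -0.082 m and y of bottle_blue in the frame of rack between 0.084 and 0.12 m) or (y of tray_blue in the frame of carrier between -0.054 and -0.014 m and y of bottle_blue in the frame of rack between 0.016 and 0.052 m) or (y of tray_blue in the frame of carrier between 0.014 and 0.054 m and y of bottle_blue in the frame of rack between -0.052 and -0.016 m) or (y of tray_blue in the frame of carrier between 0.082 and 0.122 m and y of bottle_blue in the frame of rack between -0.12 and -0.084 m)) and x of bottle_blue in the frame of rack between -0.018 and 0.018 m and z of bottle_blue in the frame of rack between 0 and 0.012 m and contact force between the fingers and bottle_blue below 0.1 N); the robot touches nothing.
It fails at once if a tint bottle is tipped by more than about 35 degrees (angle between any of bottle_red, bottle_yellow, bottle_green, bottle_blue's own z axis and vertical above 0.6 rad).
It fails at once if a tint bottle is dropped: it falls free, touching nothing, with its underside more than 50 mm above the bench ((height (world z) of bottle_red above 0.05 m and contact force between bottle_red and anything else below 0.02 N) or (height (world z) of bottle_yellow above 0.05 m and contact force between bottle_yellow and anything else below 0.02 N) or (height (world z) of bottle_green above 0.05 m and contact force between bottle_green and anything else below 0.02 N) or (height (world z) of bottle_blue above 0.05 m and contact force between bottle_blue and anything else below 0.02 N)).
It fails at once if the amber bottle, the can or the lime-green cup is shifted by more than 30 mm (distance of any of amber, tin, mugcup from where it was at the start of the episode above 0.03 m).
It also fails if it takes over 96 s, if anything falls off the work surface, if the arm or the gripper's body presses on something with over 40 N, if the wrist force passes 120 N, or if a joint passes its speed limit or range.

## Working session

There is one attempt and no reset: what is moved stays moved. The work goes in short steps, Python scripts to look and compute and a shell command to move; the robot and the scene stay as the last step left them, time stands still between calls to the robot, and variables do not carry over. Pictures are saved under pics/ and viewed, at most 14 in all, crops included, and the job is handed in when it is done.

```bash
mkdir -p pics; python3 - <<'E'
from plant import status, grab_frame, get_calibration, spotter, manip
import cv2, numpy as np
s=status.observe(); print({k:np.round(s[k],3).tolist() for k in ('t','ee_pos','tool_rot','grip_width')}, manip.finger_overhang)
for c in ('top','scene'):
    cv2.imwrite(f'pics/{c}0.png',grab_frame(c)[:,:,::-1])
for n in ['bottle_red','bottle_yellow','bottle_green','bottle_blue','tray_red','tray_yellow','tray_green','tray_blue','carrier','rack','amber','tin','mugcup']:
    for c in ('top','scene'):
        r=spotter.tip_of(c,n); print(n,c,[(np.round(d['position'],3).tolist(),round(d['confidence'],2)) for d in r[:2]])
E
```

```text
{'t': 0.0, 'ee_pos': [0.231, 0.66, 0.235], 'tool_rot': [-0.527, -3.097, 0.002], 'grip_width': 0.091} 0.022
bottle_red top [([0.474, -0.139, 0.008], 0.84)]
bottle_red scene [([0.475, -0.14, 0.011], 0.93)]
bottle_yellow top [([0.487, -0.01, 0.011], 0.61)]
bottle_yellow scene [([0.486, -0.007, 0.013], 0.72)]
bottle_green top [([0.651, -0.009, -0.001], 0.63)]
bottle_green scene []
bottle_blue top [([0.488, -0.078, 0.012], 0.7), ([0.589, -0.38, 0.005], 0.28)]
bottle_blue scene [([0.487, -0.072, 0.011], 0.6)]
tray_red top [([0.48, -0.146, 0.006], 0.76)]
tray_red scene [([0.483, -0.14, 0.005], 0.8), ([0.474, -0.14, 0.015], 0.58)]
tray_yellow top [([0.482, -0.004, 0.009], 0.92)]
tray_yellow scene [([0.485, -0.004, 0.006], 0.72)]
tray_green top [([0.49, 0.06, 0.008], 0.74), ([0.591, -0.38, 0.002], 0.19)]
tray_green scene [([0.488, 0.063, 0.004], 0.81)]
tray_blue top [([0.481, -0.079, 0.009], 0.74)]
tray_blue scene [([0.481, -0.074, 0.008], 0.86), ([0.459, 0.353, 0.0], 0.42)]
carrier top [([0.474, -0.136, 0.01], 0.73), ([0.481, -0.044, 0.0], 0.65)]
carrier scene [([0.486, -0.04, 0.004], 0.96)]
rack top [([0.653, -0.012, 0.0], 0.75)]
rack scene [([0.655, -0.016, 0.004], 0.96)]
amber top [([0.593, -0.38, 0.003], 0.68)]
amber scene [([0.588, -0.381, 0.002], 0.68), ([0.482, -0.039, 0.005], 0.15)]
tin top [([0.642, 0.403, -0.001], 0.76)]
tin scene [([0.638, 0.4, 0.003], 0.79)]
mugcup top [([0.455, 0.35, -0.002], 0.72), ([0.479, -0.078, 0.005], 0.19)]
mugcup scene [([0.455, 0.352, 0.001], 0.67), ([0.48, -0.141, 0.007], 0.49)]
```

View pics/top0.png

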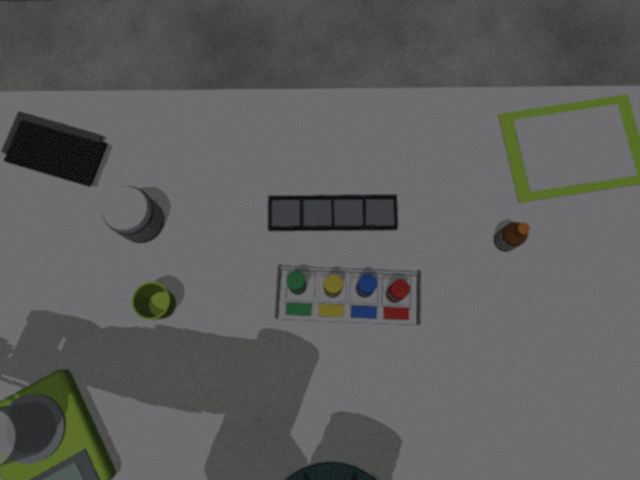

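View pics/scene0.png

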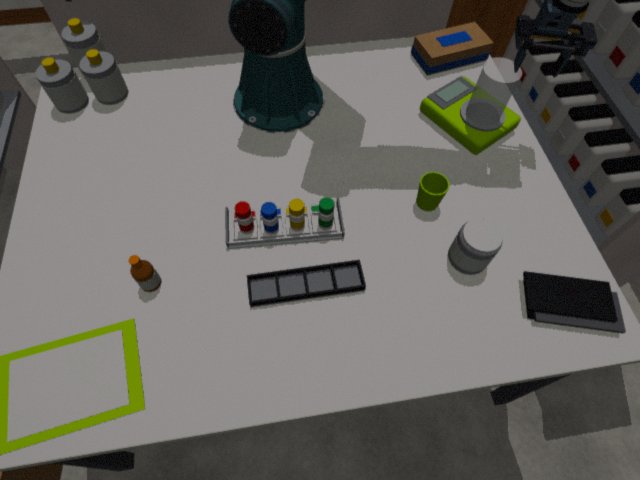

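The top view shows, left to right, caps green (296,281), yellow (333,284), blue (367,284) and red (399,289). Each stands over the tab of its own colour. The rack is behind the carrier, with pockets near row 212, columns 286 to 380. Next I'll measure the cap and pocket positions precisely.

```bash
cat > h.py <<'E'
import numpy as np, cv2
from plant import status, grab_frame, get_calibration, spotter
def plane(c,px,z,cal=None):
    k=cal or get_calibration(c); K=np.array(k['camera_matrix'],float);R=cv2.Rodrigues(np.array(k['rvec'],float))[0];t=np.array(k['tvec'],float).ravel()
    o=-R.T@t; d=R.T@np.linalg.inv(K)@np.array([px[0],px[1],1.]); return o+d*(z-o[2])/d[2]
def proj(c,P):
    k=get_calibration(c); return cv2.projectPoints(np.array(P,float).reshape(-1,3),np.array(k['rvec'],float),np.array(k['tvec'],float),np.array(k['camera_matrix'],float),None)[0][:,0]
E
python3 - <<'E'
from h import *
im=cv2.imread('pics/top0.png'); hsv=cv2.cvtColor(im,cv2.COLOR_BGR2HSV)
# caps: top face centre from colour (upper part of image rows<300), side slightly visible -> use z mid of cap
for n,(a,b) in dict(green=(45,85),yellow=(18,35),blue=(100,130),red=(170,190)).items():
    h=hsv[:,:,0].astype(int); h=np.where(h<8,h+180,h) if n=='red' else h
    m=((h>=a)&(h<=b)&(hsv[:,:,1]>120)&(hsv[:,:,2]>40)); m[:262]=0;m[302:]=0;m[:,:280]=0;m[:,418:]=0
    cn,lab,st,ce=cv2.connectedComponentsWithStats(m.astype(np.uint8)); i=1+np.argmax(st[1:,4])
    print(n,st[i],ce[i],plane('top',ce[i],.1)[:2].round(4))
m=(im.max(2)<40).astype(np.uint8); m[:185]=0;m[240:]=0;m[:,:255]=0;m[:,410:]=0
m=cv2.morphologyEx(m,cv2.MORPH_OPEN,np.ones((2,2)))
p=cv2.findNonZero(m); r=cv2.minAreaRect(p); box=cv2.boxPoints(r); print(r)
P=np.array([plane('top',q,.026)[:2] for q in box]); print(P.round(4),P.mean(0).round(4))
print([np.linalg.norm(P[i]-P[i-1]).round(3) for i in range(4)])
E
```

```text
green [288 271  17  19 247] [295.75708502 280.43724696] [0.4923 0.0626]
yellow [325 274  17  20 274] [332.90510949 283.78832117] [ 0.4852 -0.0099]
blue [358 274  19  20 288] [367.04861111 283.31944444] [ 0.4856 -0.0766]
red [389 280  20  19 282] [398.9929078  288.84397163] [ 0.4743 -0.1386]
((333.5, 213.5), (33.0, 127.0), 90.0)
[[ 0.6829  0.1216]
 [ 0.6806 -0.1508]
 [ 0.6082 -0.1485]
 [ 0.6103  0.1209]] [ 0.6455 -0.0142]
[np.float64(0.073), np.float64(0.272), np.float64(0.072), np.float64(0.269)]
```

```bash
python3 - <<'E'
import cv2
a=cv2.imread('pics/top0.png')[180:335,255:430]
cv2.imwrite('pics/crop0.png',cv2.resize(a,None,fx=3.8,fy=3.8,interpolation=cv2.INTER_CUBIC))
E
```

```text
(no output)
```

View pics/crop0.png

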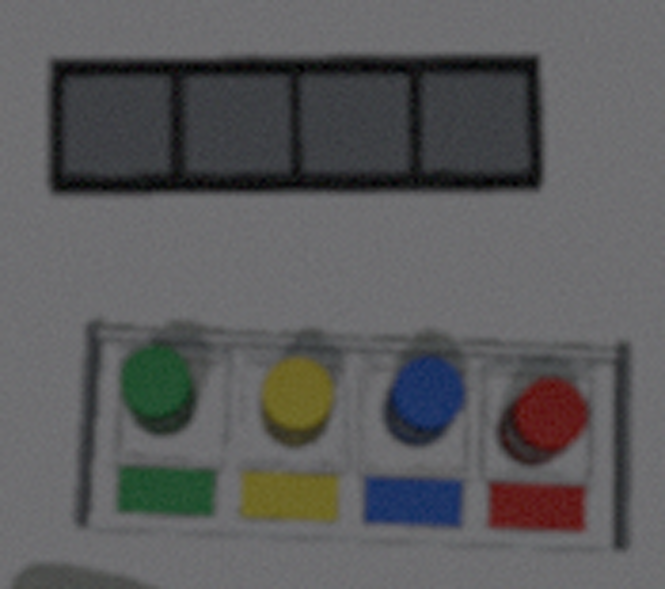

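The crop confirms each bottle is in its own colour's tray, tipped outward only by perspective. My rack estimate disagrees with the network's by about 8 mm, so I'll fit the rack silhouette in both cameras.

```bash
cat > fit.py <<'E'
from h import *
from scipy.optimize import minimize
def boxpts(p,L,W,z0,z1):
    c,s=np.cos(p[2]),np.sin(p[2]); return [(p[0]+c*x-s*y,p[1]+s*x+c*y,z) for x in W for y in L for z in (z0,z1)]
ms={}
for c in ('top','scene'):
    grab_frame(c); r=spotter.regions_of(c,'rack'); ms[c]=r[0]['mask']; print(c,r[0]['confidence'],ms[c].sum())
def hull(c,p,S=8):
    q=proj(c,boxpts(p,(-.139,.139),(-.037,.037),0,.026)); m=np.zeros((480,640),np.uint8)
    cv2.fillConvexPoly(m,cv2.convexHull((q*16).round().astype(np.int32)),1,shift=4); return m>0
def cost(p,cs): return -sum((hull(c,p)&ms[c]).sum()/(hull(c,p)|ms[c]).sum() for c in cs)
for cs in (['top'],['scene'],['top','scene']):
    best=min((minimize(cost,[.65,-.014,a],args=(cs,),method='Nelder-Mead',options=dict(initial_simplex=[[.65,-.014,a],[.66,-.014,a],[.65,0,a],[.65,-.014,a+.05]])) for a in (-.05,0,.05)),key=lambda r:r.fun)
    print(cs,best.x.round(4),best.fun/len(cs))
p=best.x
for y in (.102,.034,-.034,-.102): print(np.round([p[0]-np.sin(p[2])*y,p[1]+np.cos(p[2])*y],4))
# check scale of bottles from scene cap masks
im=grab_frame('scene'); hsv=cv2.cvtColor(im,cv2.COLOR_RGB2HSV)
for n,x,y in (('green',.4923,.0626),('yellow',.4852,-.0099),('blue',.4856,-.0766),('red',.4743,-.1386)):
    r=spotter.regions_of('scene','bottle_'+n)
    print(n,proj('scene',[(x,y,.1),(x,y,.06)]).round(1).tolist(),[(round(d['confidence'],2),np.round([np.nonzero(d['mask'])[1].mean(),np.nonzero(d['mask'])[0].mean()],1).tolist()) for d in r[:1]])
E
python3 fit.py
```

```text
top 0.75 4797Traceback (most recent call last):
  File "fit.py", line 7, in <module>
    grab_frame(c); r=spotter.regions_of(c,'rack'); ms[c]=r[0]['mask']; print(c,r[0]['confidence'],ms[c].sum())
                                                         ~^^^
IndexError: list index out of range
```

```bash
python3 -m creep '[{"dx":-0.5,"dy":0,"dz":0,"roll":8.5,"claw":1},{"roll":8.5,"claw":1},{"roll":8.5,"claw":1},{"roll":8.5,"claw":1},{"roll":8.5,"claw":1},{"roll":8.5,"claw":1},{"roll":8.5,"claw":1},{"roll":8.5,"claw":1},{"roll":2.5,"claw":1}]'
```

```text
validation failed for argument at $[1]...
```

```bash
sed -i "s/    grab_frame(c); r=spotter.regions_of(c,'rack');/    r=[]\n    while not r: grab_frame(c); r=spotter.regions_of(c,'rack')\n   /" fit.py; python3 fit.py
```

```text
top 0.91 4617
scene 0.57 3845
['top'] [ 0.6514 -0.0109 -0.0073] -0.9515363992575789
['scene'] [ 6.51e-01 -1.08e-02 -1.00e-04] -0.9723700887198986
['top', 'scene'] [ 0.6505 -0.0105  0.0037] -0.9605395140645576
[0.6502 0.0915]
[0.6504 0.0235]
[ 0.6507 -0.0445]
[ 0.6509 -0.1125]
green [[326.1, 204.9], [325.6, 214.1]] [(0.84, [326.0, 212.6])]
yellow [[296.1, 206.2], [296.6, 215.4]] [(0.74, [296.7, 215.2])]
blue [[268.7, 209.8], [270.0, 218.9]] [(0.88, [269.8, 217.7])]
red [[242.6, 209.2], [244.7, 218.3]] [(0.78, [244.0, 217.0])]
```

```bash
python3 -m creep '[{"dx":0,"dy":0,"dz":0,"roll":8.5,"claw":1},{"dx":0,"dy":0,"dz":0,"roll":8.5,"claw":1},{"dx":0,"dy":0,"dz":0,"roll":8.5,"claw":1},{"dx":0,"dy":0,"dz":0,"roll":8.5,"claw":1},{"dx":0,"dy":0,"dz":0,"roll":8.5,"claw":1},{"dx":0,"dy":0,"dz":0,"roll":8.5,"claw":1},{"dx":0,"dy":0,"dz":0,"roll":8.5,"claw":1},{"dx":0,"dy":0,"dz":0,"roll":8.5,"claw":1},{"dx":0,"dy":0,"dz":0,"roll":2.5,"claw":1},{"dx":0,"dy":0,"dz":0,"roll":0,"claw":1}]'
```

```text
t: 3.05
ee_pos: [0.2313, 0.6607, 0.2359]
tool_rot: [2.218, 2.225, -0.0]
ft_force: [0.3, -0.4, 0.1]
grip_width: 0.0914
grip_force: 0.0
```

```bash
python3 -m creep '[{"dx":-4.25,"dy":1.85,"dz":0,"roll":0,"claw":1},{"dx":-4.25,"dy":1.85,"dz":0,"roll":0,"claw":1},{"dx":-4.25,"dy":1.85,"dz":0,"roll":0,"claw":1},{"dx":-4.25,"dy":1.85,"dz":0,"roll":0,"claw":1},{"dx":-4.25,"dy":1.85,"dz":0,"roll":0,"claw":1},{"dx":-4.25,"dy":1.85,"dz":0,"roll":0,"claw":1},{"dx":-4.25,"dy":1.85,"dz":0,"roll":0,"claw":1},{"dx":-4.25,"dy":1.85,"dz":0,"roll":0,"claw":1},{"dx":-4.25,"dy":1.85,"dz":0,"roll":0,"claw":1},{"dx":-4.25,"dy":1.85,"dz":0,"roll":0,"claw":1},{"dx":-4.25,"dy":1.85,"dz":0,"roll":0,"claw":1},{"dx":-4.25,"dy":1.85,"dz":0,"roll":0,"claw":1}]'
```

```text
t: 4.25
ee_pos: [0.4557, 0.1497, 0.2363]
tool_rot: [2.215, 2.227, 0.001]
ft_force: [0.2, -0.2, 0.1]
grip_width: 0.0909
grip_force: 0.0
```

```bash
python3 -m creep '[{"dx":-4,"dy":1.8,"dz":0,"roll":0,"claw":1},{"dx":-3.5,"dy":1.2,"dz":0,"roll":0,"claw":1},{"dx":-1.2,"dy":0.6,"dz":0,"roll":0,"claw":1},{"dx":0,"dy":0,"dz":0,"roll":0,"claw":1},{"dx":0,"dy":0,"dz":0,"roll":0,"claw":1}]'; python3 - <<'E'
from h import *
print(status.observe()['ee_pos'])
im=grab_frame('wrist'); cv2.imwrite('pics/w1.png',im[:,:,::-1])
k=get_calibration('wrist')
for n,x,y in (('green',.492,.063),('yellow',.4855,-.0095),('blue',.4865,-.0755),('red',.4745,-.139)):
    r=spotter.tip_of('wrist','bottle_'+n); print(n,proj('wrist',[(x,y,.108)]).round(),[(np.round(d['position'],3),round(d['confidence'],2)) for d in r[:1]])
for y in (.0915,.0235,-.0445,-.1125): print(proj('wrist',[(.6505,y,.006)]).round())
E
```

```text
t: 4.75
ee_pos: [0.4912, 0.0651, 0.2359]
tool_rot: [-2.217, -2.226, 0.0]
ft_force: [0.8, -0.2, 1.0]
grip_width: 0.0911
grip_force: 0.0
[0.49118569 0.06513272 0.23586915]
green [[320. 241.]] [(array([0.492, 0.068, 0.009]), 0.93)]
yellow [[310. 341.]] [(array([ 0.487, -0.01 ,  0.016]), 0.57)]
blue [[312. 423.]] [(array([ 0.486, -0.077,  0.012]), 0.88)]
red [[296. 493.]] []
[[501. 182.]]
[[493. 256.]]
[[486. 325.]]
[[479. 388.]]
```

View pics/w1.png

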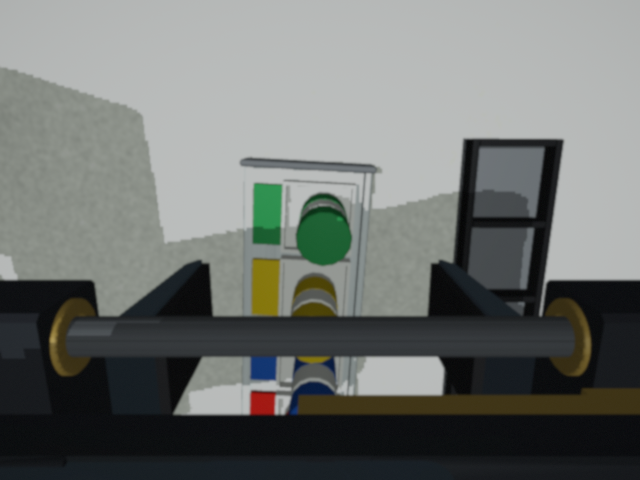

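The wrist view shows the green cap top at about (324,236), roughly 3 mm from the prediction. The left rack pocket is centred at about (510,183), so I'll use rack x ≈ 0.653. Descending and gripping the green bottle.

```bash
python3 -m creep '[{"dx":0.1,"dy":0.3,"dz":3.5,"roll":0,"claw":1},{"dx":0,"dy":0,"dz":4,"roll":0,"claw":1},{"dx":0,"dy":0,"dz":4,"roll":0,"claw":1},{"dx":0,"dy":0,"dz":2.9,"roll":0,"claw":1},{"dx":0,"dy":0,"dz":1,"roll":0,"claw":1},{"dx":0,"dy":0,"dz":0,"roll":0,"claw":0.6},{"dx":0,"dy":0,"dz":0,"roll":0,"claw":0.3},{"dx":0,"dy":0,"dz":0,"roll":0,"claw":0},{"dx":0,"dy":0,"dz":0,"roll":0,"claw":0},{"dx":0,"dy":0,"dz":0,"roll":0,"claw":0},{"dx":0,"dy":0,"dz":0,"roll":0,"claw":0},{"dx":0,"dy":0,"dz":0,"roll":0,"claw":0}]'
```

```text
t: 6.2
ee_pos: [0.4945, 0.0656, 0.0821]
tool_rot: [2.217, 2.225, 0.0]
ft_force: [-0.3, -0.3, -0.5]
grip_width: 0.038
grip_force: 3.4
```

```bash
python3 -m creep '[{"dx":0,"dy":0,"dz":0,"roll":0,"claw":0},{"dx":0,"dy":0,"dz":0,"roll":0,"claw":0},{"dx":0,"dy":0,"dz":-1,"roll":0,"claw":0},{"dx":0,"dy":0,"dz":-2,"roll":0,"claw":0},{"dx":0,"dy":0,"dz":-3,"roll":0,"claw":0},{"dx":0,"dy":0,"dz":-3,"roll":0,"claw":0},{"dx":0,"dy":0,"dz":-2,"roll":0,"claw":0},{"dx":0,"dy":0,"dz":-1,"roll":0,"claw":0},{"dx":0,"dy":0,"dz":0,"roll":0,"claw":0}]'
```

```text
t: 7.1
ee_pos: [0.4949, 0.0657, 0.2031]
tool_rot: [2.217, 2.224, 0.002]
ft_force: [-1.4, 0.1, -1.6]
grip_width: 0.0377
grip_force: 30.0
```

```bash
python3 -m creep '[{"dx":-1.5,"dy":1.3,"dz":0,"roll":0,"claw":0},{"dx":-3,"dy":2.7,"dz":0,"roll":0,"claw":0},{"dx":-3,"dy":2.7,"dz":0,"roll":0,"claw":0},{"dx":-3,"dy":2.7,"dz":0,"roll":0,"claw":0},{"dx":-3,"dy":2.7,"dz":0,"roll":0,"claw":0},{"dx":-2.5,"dy":2.2,"dz":0,"roll":0,"claw":0},{"dx":-1.3,"dy":1.1,"dz":0,"roll":0,"claw":0},{"dx":-0.5,"dy":0.4,"dz":0,"roll":0,"claw":0},{"dx":0,"dy":0,"dz":0,"roll":0,"claw":0},{"dx":0,"dy":0,"dz":0,"roll":0,"claw":0}]'
python3 - <<'E'
from h import *
for c in ('wrist','scene'): cv2.imwrite(f'pics/{c}2.png',grab_frame(c)[:,:,::-1])
E
```

```text
t: 8.1
ee_pos: [0.6521, -0.1108, 0.2014]
tool_rot: [-2.216, -2.225, 0.001]
ft_force: [-0.2, -0.2, -1.0]
grip_width: 0.0376
grip_force: 30.0
```

View pics/wrist2.png

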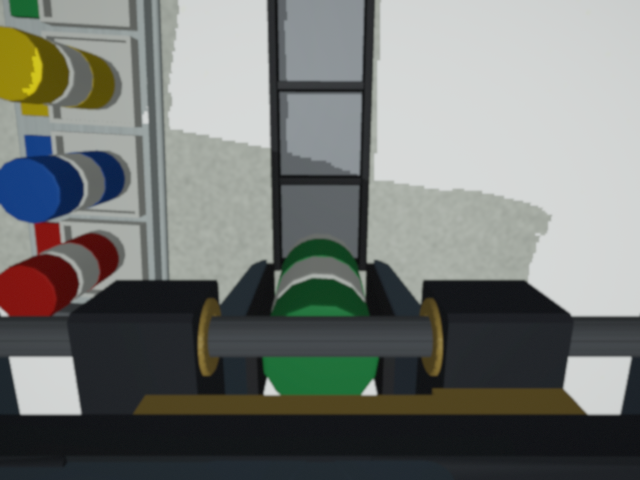

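The held green bottle is at column 320, between rack walls at 273 and 366, so it is centred in x. I'll check y from the divider rows at 87, 180 and 265.

```bash
python3 - <<'E'
from h import *
for p in ((324,87),(321,180),(319,266)): print(plane('wrist',p,.026).round(4))
E
```

```text
[ 0.6557 -0.0123  0.026 ]
[ 0.6539 -0.0782  0.026 ]
[ 0.6526 -0.1457  0.026 ]
```

```bash
python3 -m creep '[{"dx":0,"dy":0.1,"dz":2,"roll":0,"claw":0},{"dx":0,"dy":0,"dz":3,"roll":0,"claw":0},{"dx":0,"dy":0,"dz":3,"roll":0,"claw":0},{"dx":0,"dy":0,"dz":2.2,"roll":0,"claw":0},{"dx":0,"dy":0,"dz":1,"roll":0,"claw":0},{"dx":0,"dy":0,"dz":0.5,"roll":0,"claw":0},{"dx":0,"dy":0,"dz":0.4,"roll":0,"claw":0},{"dx":0,"dy":0,"dz":0.2,"roll":0,"claw":0},{"dx":0,"dy":0,"dz":0.1,"roll":0,"claw":0},{"dx":0,"dy":0,"dz":0,"roll":0,"claw":0}]'
```

```text
t: 9.2
ee_pos: [0.6543, -0.1119, 0.0785]
tool_rot: [2.217, 2.225, 0.001]
ft_force: [-0.4, -0.9, -1.3]
grip_width: 0.0378
grip_force: 30.0
```

```bash
python3 -m creep '[{"dx":0,"dy":0,"dz":0.1,"roll":0,"claw":0},{"dx":0,"dy":0,"dz":0.1,"roll":0,"claw":0},{"dx":0,"dy":0,"dz":0.1,"roll":0,"claw":0},{"dx":0,"dy":0,"dz":0,"roll":0,"claw":0}]'
```

```text
t: 9.6
ee_pos: [0.6543, -0.1119, 0.0761]
tool_rot: [2.217, 2.225, -0.0]
ft_force: [-6.5, -0.1, 14.5]
grip_width: 0.0376
grip_force: 30.0
```

```bash
python3 -m creep '[{"dx":0,"dy":0,"dz":-0.05,"roll":0,"claw":0.5},{"dx":0,"dy":0,"dz":0,"roll":0,"claw":0.7},{"dx":0,"dy":0,"dz":0,"roll":0,"claw":0.9},{"dx":0,"dy":0,"dz":0,"roll":0,"claw":0.9},{"dx":0,"dy":0,"dz":0,"roll":0,"claw":0.9},{"dx":0,"dy":0,"dz":-2,"roll":0,"claw":0.9},{"dx":0,"dy":0,"dz":-4,"roll":0,"claw":0.9},{"dx":0,"dy":0,"dz":-4,"roll":0,"claw":0.9},{"dx":0,"dy":0,"dz":-4,"roll":0,"claw":0.9},{"dx":0,"dy":0,"dz":-2,"roll":0,"claw":0.9},{"dx":0,"dy":0,"dz":0,"roll":0,"claw":1}]'
```

```text
t: 10.7
ee_pos: [0.6556, -0.1121, 0.2389]
tool_rot: [2.214, 2.222, 0.004]
ft_force: [-0.0, -0.0, -1.2]
grip_width: 0.0873
grip_force: 0.0
```

```bash
python3 -m creep '[{"dx":1,"dy":-2,"dz":0,"roll":0,"claw":1},{"dx":2.4,"dy":-3.9,"dz":0,"roll":0,"claw":1},{"dx":2.4,"dy":-3.9,"dz":0,"roll":0,"claw":1},{"dx":2.3,"dy":-3.5,"dz":0,"roll":0,"claw":1},{"dx":1.5,"dy":-2.3,"dz":0,"roll":0,"claw":1},{"dx":0.8,"dy":-1.2,"dz":0,"roll":0,"claw":1},{"dx":0,"dy":0,"dz":0,"roll":0,"claw":1},{"dx":0,"dy":0,"dz":0,"roll":0,"claw":1}]'
python3 - <<'E'
from h import *
cv2.imwrite('pics/w3.png',grab_frame('wrist')[:,:,::-1])
for n,x,y in (('yellow',.488,-.008),('blue',.4865,-.0755)):
    r=spotter.tip_of('wrist','bottle_'+n); print(n,proj('wrist',[(x,y,.108)]).round(),[(np.round(d['position'],3),round(d['confidence'],2)) for d in r[:1]])
cv2.imwrite('pics/s3.png',grab_frame('scene')[150:330,180:420,::-1])
E
```

```text
t: 11.5
ee_pos: [0.4865, -0.0087, 0.2354]
tool_rot: [2.217, 2.225, 0.0]
ft_force: [0.0, -0.3, 0.1]
grip_width: 0.0912
grip_force: 0.0
yellow [[320. 236.]] [(array([ 0.484, -0.012,  0.014]), 0.86)]
blue [[318. 331.]] [(array([ 0.484, -0.076,  0.01 ]), 0.65)]
```

View pics/w3.png

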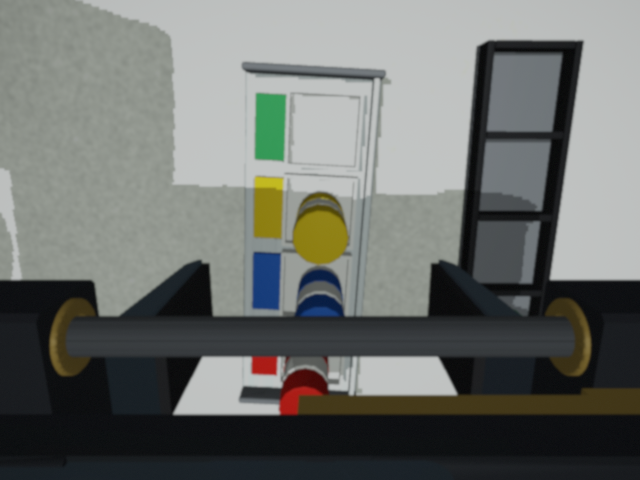

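View pics/s3.png

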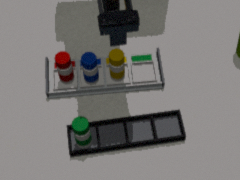

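Green stands upright in the right-end pocket. The yellow cap top is at (320,235), right where predicted.

```bash
python3 -m creep '[{"dx":0,"dy":0.1,"dz":3.5,"roll":0,"claw":1},{"dx":0,"dy":0,"dz":4,"roll":0,"claw":1},{"dx":0,"dy":0,"dz":4,"roll":0,"claw":1},{"dx":0,"dy":0,"dz":2.8,"roll":0,"claw":1},{"dx":0,"dy":0,"dz":1,"roll":0,"claw":0.8},{"dx":0,"dy":0,"dz":0,"roll":0,"claw":0.5},{"dx":0,"dy":0,"dz":0,"roll":0,"claw":0.3},{"dx":0,"dy":0,"dz":0,"roll":0,"claw":0},{"dx":0,"dy":0,"dz":0,"roll":0,"claw":0},{"dx":0,"dy":0,"dz":0,"roll":0,"claw":0},{"dx":0,"dy":0,"dz":0,"roll":0,"claw":0},{"dx":0,"dy":0,"dz":0,"roll":0,"claw":0}]'
python3 -m creep '[{"dx":0,"dy":0,"dz":0,"roll":0,"claw":0},{"dx":0,"dy":0,"dz":0,"roll":0,"claw":0}]'
```

```text
t: 12.9
ee_pos: [0.487, -0.0084, 0.0829]
tool_rot: [2.217, 2.225, 0.001]
ft_force: [-1.7, 0.7, 7.0]
grip_width: 0.0376
grip_force: 30.0
t: 13.1
ee_pos: [0.487, -0.0084, 0.0828]
tool_rot: [2.217, 2.225, 0.0]
ft_force: [-1.9, -0.2, 7.8]
grip_width: 0.0379
grip_force: 30.0
```

```bash
python3 -m creep '[{"dx":0,"dy":0,"dz":-1,"roll":0,"claw":0},{"dx":0,"dy":0,"dz":-2,"roll":0,"claw":0},{"dx":0,"dy":0,"dz":-3,"roll":0,"claw":0},{"dx":0,"dy":0,"dz":-3,"roll":0,"claw":0},{"dx":0,"dy":0,"dz":-2,"roll":0,"claw":0},{"dx":0,"dy":0,"dz":-1,"roll":0,"claw":0},{"dx":0,"dy":0,"dz":0,"roll":0,"claw":0}]'
python3 -m creep '[{"dx":-0.3,"dy":1.3,"dz":0,"roll":0,"claw":0},{"dx":-0.6,"dy":2.7,"dz":0,"roll":0,"claw":0},{"dx":-0.6,"dy":2.7,"dz":0,"roll":0,"claw":0},{"dx":-0.6,"dy":2.7,"dz":0,"roll":0,"claw":0},{"dx":-0.6,"dy":2.7,"dz":0,"roll":0,"claw":0},{"dx":-0.6,"dy":2.4,"dz":0,"roll":0,"claw":0},{"dx":-0.3,"dy":1.5,"dz":0,"roll":0,"claw":0},{"dx":-0.1,"dy":0.7,"dz":0,"roll":0,"claw":0},{"dx":0,"dy":0,"dz":0,"roll":0,"claw":0},{"dx":0,"dy":0,"dz":0,"roll":0,"claw":0}]'
```

```text
t: 13.8
ee_pos: [0.4872, -0.0084, 0.2036]
tool_rot: [2.216, 2.224, 0.002]
ft_force: [-0.2, -0.0, -2.3]
grip_width: 0.0374
grip_force: 30.0
t: 14.8
ee_pos: [0.6531, -0.0447, 0.2015]
tool_rot: [-2.217, -2.225, 0.002]
ft_force: [0.1, 0.8, -2.5]
grip_width: 0.0377
grip_force: 30.0
```

```bash
python3 -m creep '[{"dx":0,"dy":0.1,"dz":2,"roll":0,"claw":0},{"dx":0,"dy":0,"dz":3,"roll":0,"claw":0},{"dx":0,"dy":0,"dz":3,"roll":0,"claw":0},{"dx":0,"dy":0,"dz":2.2,"roll":0,"claw":0},{"dx":0,"dy":0,"dz":1,"roll":0,"claw":0},{"dx":0,"dy":0,"dz":0.5,"roll":0,"claw":0},{"dx":0,"dy":0,"dz":0.4,"roll":0,"claw":0},{"dx":0,"dy":0,"dz":0.2,"roll":0,"claw":0},{"dx":0,"dy":0,"dz":0.1,"roll":0,"claw":0},{"dx":0,"dy":0,"dz":0.1,"roll":0,"claw":0},{"dx":0,"dy":0,"dz":0,"roll":0,"claw":0}]'
```

```text
t: 15.9
ee_pos: [0.655, -0.0448, 0.0777]
tool_rot: [2.217, 2.225, 0.0]
ft_force: [0.5, -0.0, -1.8]
grip_width: 0.0377
grip_force: 30.0
```

```bash
python3 -m creep '[{"dx":0,"dy":0,"dz":0.1,"roll":0,"claw":0},{"dx":0,"dy":0,"dz":0.05,"roll":0,"claw":0},{"dx":0,"dy":0,"dz":0,"roll":0,"claw":0}]'
```

```text
t: 16.2
ee_pos: [0.6551, -0.0448, 0.0769]
tool_rot: [2.217, 2.225, 0.0]
ft_force: [-4.8, 0.6, 10.5]
grip_width: 0.0375
grip_force: 30.0
```

```bash
python3 -m creep '[{"dx":0,"dy":0,"dz":-0.05,"roll":0,"claw":0.5},{"dx":0,"dy":0,"dz":0,"roll":0,"claw":0.7},{"dx":0,"dy":0,"dz":0,"roll":0,"claw":0.9},{"dx":0,"dy":0,"dz":0,"roll":0,"claw":0.9},{"dx":0,"dy":0,"dz":0,"roll":0,"claw":0.9},{"dx":0,"dy":0,"dz":-2,"roll":0,"claw":0.9},{"dx":0,"dy":0,"dz":-4,"roll":0,"claw":0.9},{"dx":0,"dy":0,"dz":-4,"roll":0,"claw":0.9},{"dx":0,"dy":0,"dz":-4,"roll":0,"claw":0.9},{"dx":0,"dy":0,"dz":-2,"roll":0,"claw":0.9},{"dx":0,"dy":0,"dz":0,"roll":0,"claw":1}]'
python3 -m creep '[{"dx":-0.3,"dy":-2,"dz":0,"roll":0,"claw":1},{"dx":-0.6,"dy":-3.9,"dz":0,"roll":0,"claw":1},{"dx":-0.6,"dy":-3.9,"dz":0,"roll":0,"claw":1},{"dx":-0.6,"dy":-3.5,"dz":0,"roll":0,"claw":1},{"dx":-0.6,"dy":-2.3,"dz":0,"roll":0,"claw":1},{"dx":-0.3,"dy":-1.2,"dz":0,"roll":0,"claw":1},{"dx":0,"dy":0,"dz":0,"roll":0,"claw":1},{"dx":0,"dy":0,"dz":0,"roll":0,"claw":1}]'
python3 - <<'E'
from h import *
cv2.imwrite('pics/w4.png',grab_frame('wrist')[:,:,::-1])
for n,x,y in (('blue',.486,-.075),('red',.4745,-.139)):
    r=spotter.tip_of('wrist','bottle_'+n); print(n,proj('wrist',[(x,y,.108)]).round(),[(np.round(d['position'],3),round(d['confidence'],2)) for d in r[:1]])
E
```

```text
t: 17.3
ee_pos: [0.6564, -0.0449, 0.2399]
tool_rot: [2.215, 2.223, 0.005]
ft_force: [-0.1, 0.6, -0.3]
grip_width: 0.0871
grip_force: 0.0
t: 18.1
ee_pos: [0.4878, -0.0755, 0.2364]
tool_rot: [2.218, 2.225, 0.0]
ft_force: [-0.4, -0.1, -0.0]
grip_width: 0.0912
grip_force: 0.0
blue [[316. 237.]] [(array([ 0.485, -0.075,  0.01 ]), 0.61)]
red [[299. 326.]] [(array([ 0.474, -0.137,  0.009]), 0.61)]
```

View pics/w4.png

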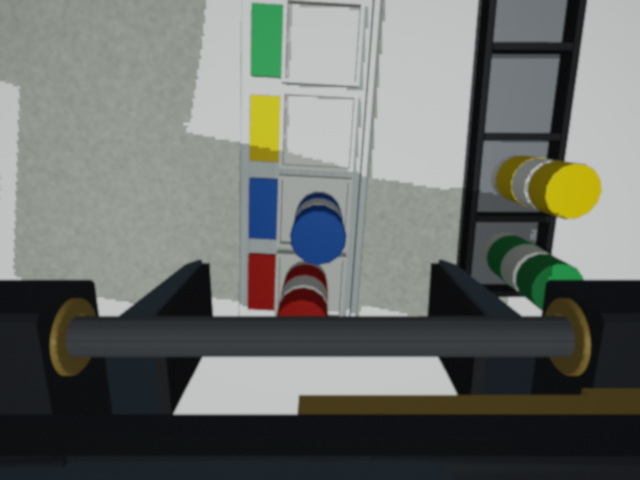

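Yellow and green stand in the two right-hand pockets. The blue cap top is at (318,236), centred under the tool.

```bash
python3 -m creep '[{"dx":0,"dy":-0.05,"dz":3.5,"roll":0,"claw":1},{"dx":0,"dy":0,"dz":4,"roll":0,"claw":1},{"dx":0,"dy":0,"dz":4,"roll":0,"claw":1},{"dx":0,"dy":0,"dz":2.9,"roll":0,"claw":1},{"dx":0,"dy":0,"dz":1,"roll":0,"claw":0.8},{"dx":0,"dy":0,"dz":0,"roll":0,"claw":0.5},{"dx":0,"dy":0,"dz":0,"roll":0,"claw":0.3},{"dx":0,"dy":0,"dz":0,"roll":0,"claw":0},{"dx":0,"dy":0,"dz":0,"roll":0,"claw":0},{"dx":0,"dy":0,"dz":0,"roll":0,"claw":0},{"dx":0,"dy":0,"dz":0,"roll":0,"claw":0},{"dx":0,"dy":0,"dz":0,"roll":0,"claw":0}]'
python3 -m creep '[{"dx":0,"dy":0,"dz":0,"roll":0,"claw":0},{"dx":0,"dy":0,"dz":0,"roll":0,"claw":0}]'
```

```text
t: 19.45
ee_pos: [0.4867, -0.0755, 0.0829]
tool_rot: [2.217, 2.225, 0.001]
ft_force: [-0.8, 0.2, 6.9]
grip_width: 0.0379
grip_force: 30.0
t: 19.65
ee_pos: [0.4867, -0.0755, 0.0829]
tool_rot: [2.217, 2.225, 0.0]
ft_force: [-2.2, 0.2, 7.7]
grip_width: 0.0375
grip_force: 30.0
```

```bash
python3 -m creep '[{"dx":0,"dy":0,"dz":-1,"roll":0,"claw":0},{"dx":0,"dy":0,"dz":-2,"roll":0,"claw":0},{"dx":0,"dy":0,"dz":-3,"roll":0,"claw":0},{"dx":0,"dy":0,"dz":-3,"roll":0,"claw":0},{"dx":0,"dy":0,"dz":-2,"roll":0,"claw":0},{"dx":0,"dy":0,"dz":-1,"roll":0,"claw":0},{"dx":0,"dy":0,"dz":0,"roll":0,"claw":0}]'
python3 -m creep '[{"dx":0.8,"dy":1.3,"dz":0,"roll":0,"claw":0},{"dx":1.6,"dy":2.7,"dz":0,"roll":0,"claw":0},{"dx":1.6,"dy":2.7,"dz":0,"roll":0,"claw":0},{"dx":1.6,"dy":2.7,"dz":0,"roll":0,"claw":0},{"dx":1.6,"dy":2.7,"dz":0,"roll":0,"claw":0},{"dx":1.4,"dy":2.4,"dz":0,"roll":0,"claw":0},{"dx":0.8,"dy":1.5,"dz":0,"roll":0,"claw":0},{"dx":0.4,"dy":0.8,"dz":0,"roll":0,"claw":0},{"dx":0,"dy":0,"dz":0,"roll":0,"claw":0},{"dx":0,"dy":0,"dz":0,"roll":0,"claw":0}]'
python3 -m creep '[{"dx":0,"dy":0.1,"dz":2,"roll":0,"claw":0},{"dx":0,"dy":0,"dz":3,"roll":0,"claw":0},{"dx":0,"dy":0,"dz":2,"roll":0,"claw":0},{"dx":0,"dy":0,"dz":1,"roll":0,"claw":0},{"dx":0,"dy":0,"dz":0,"roll":0,"claw":0}]'
python3 - <<'E'
from h import *
cv2.imwrite('pics/w5.png',grab_frame('wrist')[:,:,::-1])
E
```

```text
t: 20.35
ee_pos: [0.4869, -0.0755, 0.2037]
tool_rot: [2.216, 2.224, 0.002]
ft_force: [0.4, -0.2, -1.3]
grip_width: 0.0375
grip_force: 30.0
t: 21.35
ee_pos: [0.6534, 0.0231, 0.2015]
tool_rot: [-2.217, -2.225, 0.002]
ft_force: [-0.3, 0.4, -0.4]
grip_width: 0.0377
grip_force: 30.0
t: 21.85
ee_pos: [0.654, 0.0229, 0.1214]
tool_rot: [-2.217, -2.224, 0.002]
ft_force: [-0.0, 0.7, -0.6]
grip_width: 0.0373
grip_force: 30.0
```

View pics/w5.png

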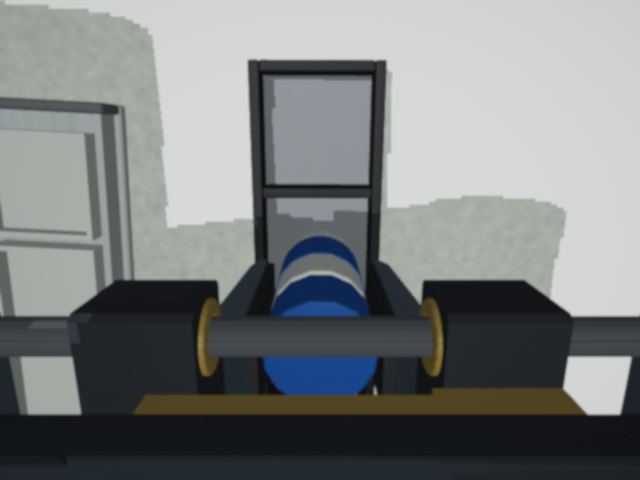

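Blue is centred at column 320, between rack walls at about 258 and 379. Lowering the rest of the way.

```bash
python3 -m creep '[{"dx":0,"dy":0,"dz":1.5,"roll":0,"claw":0},{"dx":0,"dy":0,"dz":1.3,"roll":0,"claw":0},{"dx":0,"dy":0,"dz":0.8,"roll":0,"claw":0},{"dx":0,"dy":0,"dz":0.5,"roll":0,"claw":0},{"dx":0,"dy":0,"dz":0.2,"roll":0,"claw":0},{"dx":0,"dy":0,"dz":0.1,"roll":0,"claw":0},{"dx":0,"dy":0,"dz":0.1,"roll":0,"claw":0},{"dx":0,"dy":0,"dz":0.1,"roll":0,"claw":0},{"dx":0,"dy":0,"dz":0.05,"roll":0,"claw":0},{"dx":0,"dy":0,"dz":0,"roll":0,"claw":0}]'
```

```text
t: 22.9
ee_pos: [0.6554, 0.0232, 0.0769]
tool_rot: [2.217, 2.225, 0.001]
ft_force: [-3.3, 0.7, 9.2]
grip_width: 0.0376
grip_force: 30.0
```

```bash
python3 -m creep '[{"dx":0,"dy":0,"dz":-0.05,"roll":0,"claw":0.5},{"dx":0,"dy":0,"dz":0,"roll":0,"claw":0.7},{"dx":0,"dy":0,"dz":0,"roll":0,"claw":0.9},{"dx":0,"dy":0,"dz":0,"roll":0,"claw":0.9},{"dx":0,"dy":0,"dz":0,"roll":0,"claw":0.9},{"dx":0,"dy":0,"dz":-2,"roll":0,"claw":0.9},{"dx":0,"dy":0,"dz":-4,"roll":0,"claw":0.9},{"dx":0,"dy":0,"dz":-4,"roll":0,"claw":0.9},{"dx":0,"dy":0,"dz":-4,"roll":0,"claw":0.9},{"dx":0,"dy":0,"dz":-2,"roll":0,"claw":0.9},{"dx":0,"dy":0,"dz":0,"roll":0,"claw":1}]'
python3 -m creep '[{"dx":-1.2,"dy":-1.4,"dz":0,"roll":0,"claw":1},{"dx":-2.8,"dy":-3.2,"dz":0,"roll":0,"claw":1},{"dx":-2.8,"dy":-3.2,"dz":0,"roll":0,"claw":1},{"dx":-2.8,"dy":-3.2,"dz":0,"roll":0,"claw":1},{"dx":-2.8,"dy":-3.2,"dz":0,"roll":0,"claw":1},{"dx":-2.4,"dy":-2.6,"dz":0,"roll":0,"claw":1},{"dx":-1.3,"dy":-1.3,"dz":0,"roll":0,"claw":1},{"dx":0,"dy":0,"dz":0,"roll":0,"claw":1},{"dx":0,"dy":0,"dz":0,"roll":0,"claw":1}]'
python3 - <<'E'
from h import *
cv2.imwrite('pics/w6.png',grab_frame('wrist')[:,:,::-1])
r=spotter.tip_of('wrist','bottle_red'); print(proj('wrist',[(.4745,-.138,.108)]).round(),[(np.round(d['position'],3),round(d['confidence'],2)) for d in r[:1]])
E
```

```text
t: 24.0
ee_pos: [0.6567, 0.0232, 0.24]
tool_rot: [2.215, 2.223, 0.006]
ft_force: [0.4, 0.2, -0.6]
grip_width: 0.0879
grip_force: 0.0
t: 24.9
ee_pos: [0.4739, -0.1385, 0.2355]
tool_rot: [-2.218, -2.223, 0.001]
ft_force: [-0.7, 0.4, -0.1]
grip_width: 0.0912
grip_force: 0.0
[[318. 238.]] [(array([ 0.653, -0.049,  0.011]), 0.67)]
```

View pics/w6.png

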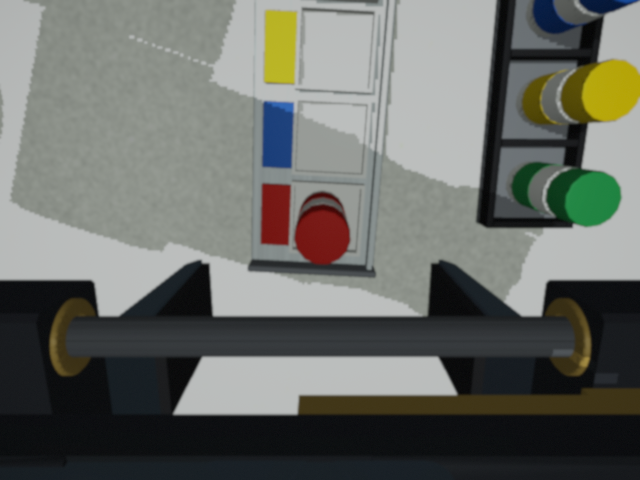

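The red cap top is at (322,235), about 3 mm right of and 2 mm ahead of the tool. The network's reading of 0.653 is actually the yellow bottle in the rack, so I'm ignoring it.

```bash
python3 -m creep '[{"dx":0.2,"dy":0.25,"dz":3.5,"roll":0,"claw":1},{"dx":0,"dy":0,"dz":4,"roll":0,"claw":1},{"dx":0,"dy":0,"dz":4,"roll":0,"claw":1},{"dx":0,"dy":0,"dz":2.8,"roll":0,"claw":1},{"dx":0,"dy":0,"dz":1,"roll":0,"claw":0.8},{"dx":0,"dy":0,"dz":0,"roll":0,"claw":0.5},{"dx":0,"dy":0,"dz":0,"roll":0,"claw":0.3},{"dx":0,"dy":0,"dz":0,"roll":0,"claw":0},{"dx":0,"dy":0,"dz":0,"roll":0,"claw":0},{"dx":0,"dy":0,"dz":0,"roll":0,"claw":0},{"dx":0,"dy":0,"dz":0,"roll":0,"claw":0},{"dx":0,"dy":0,"dz":0,"roll":0,"claw":0}]'
python3 -m creep '[{"dx":0,"dy":0,"dz":0,"roll":0,"claw":0},{"dx":0,"dy":0,"dz":0,"roll":0,"claw":0}]'
```

```text
t: 26.2
ee_pos: [0.4774, -0.1366, 0.0839]
tool_rot: [2.217, 2.225, 0.0]
ft_force: [-1.8, 0.7, 6.8]
grip_width: 0.0374
grip_force: 30.0
t: 26.4
ee_pos: [0.4774, -0.1366, 0.0839]
tool_rot: [2.217, 2.225, 0.0]
ft_force: [-1.7, 0.5, 7.1]
grip_width: 0.0377
grip_force: 30.0
```

```bash
python3 -m creep '[{"dx":0,"dy":0,"dz":-1,"roll":0,"claw":0},{"dx":0,"dy":0,"dz":-2,"roll":0,"claw":0},{"dx":0,"dy":0,"dz":-3,"roll":0,"claw":0},{"dx":0,"dy":0,"dz":-3,"roll":0,"claw":0},{"dx":0,"dy":0,"dz":-2,"roll":0,"claw":0},{"dx":0,"dy":0,"dz":-1,"roll":0,"claw":0},{"dx":0,"dy":0,"dz":0,"roll":0,"claw":0}]'
python3 -m creep '[{"dx":1.5,"dy":1.2,"dz":0,"roll":0,"claw":0},{"dx":3.2,"dy":2.5,"dz":0,"roll":0,"claw":0},{"dx":3.2,"dy":2.5,"dz":0,"roll":0,"claw":0},{"dx":3.2,"dy":2.5,"dz":0,"roll":0,"claw":0},{"dx":3.2,"dy":2.5,"dz":0,"roll":0,"claw":0},{"dx":3.2,"dy":2.5,"dz":0,"roll":0,"claw":0},{"dx":2.8,"dy":2.2,"dz":0,"roll":0,"claw":0},{"dx":1.6,"dy":1.3,"dz":0,"roll":0,"claw":0},{"dx":0.8,"dy":0.7,"dz":0,"roll":0,"claw":0},{"dx":0,"dy":0,"dz":0,"roll":0,"claw":0},{"dx":0,"dy":0,"dz":0,"roll":0,"claw":0}]'
python3 -m creep '[{"dx":0,"dy":0.1,"dz":2,"roll":0,"claw":0},{"dx":0,"dy":0,"dz":3,"roll":0,"claw":0},{"dx":0,"dy":0,"dz":2,"roll":0,"claw":0},{"dx":0,"dy":0,"dz":1,"roll":0,"claw":0},{"dx":0,"dy":0,"dz":0,"roll":0,"claw":0}]'
```

```text
t: 27.1
ee_pos: [0.4777, -0.1366, 0.2047]
tool_rot: [2.216, 2.224, 0.002]
ft_force: [1.4, -0.3, -2.1]
grip_width: 0.0377
grip_force: 30.0
t: 28.2
ee_pos: [0.6545, 0.0905, 0.2026]
tool_rot: [-2.217, -2.225, 0.002]
ft_force: [-0.2, 0.6, -1.8]
grip_width: 0.038
grip_force: 30.0
t: 28.7
ee_pos: [0.6553, 0.0904, 0.1223]
tool_rot: [-2.217, -2.224, 0.003]
ft_force: [-0.5, -0.5, -1.7]
grip_width: 0.0377
grip_force: 30.0
```

```bash
python3 - <<'E'
from h import *
cv2.imwrite('pics/w7.png',grab_frame('wrist')[:,:,::-1])
E
```

```text
(no output)
```

View pics/w7.png

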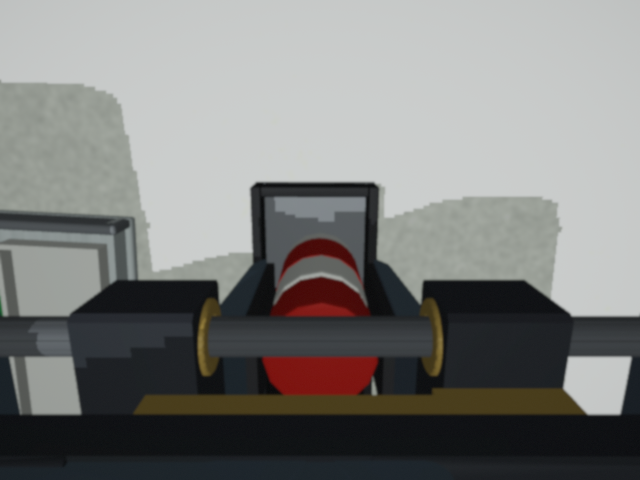

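Red is at column 320 against a pocket centre of about 315, so I'll shift back 3 mm while lowering.

```bash
python3 -m creep '[{"dx":0,"dy":-0.3,"dz":1.5,"roll":0,"claw":0},{"dx":0,"dy":0,"dz":1.3,"roll":0,"claw":0},{"dx":0,"dy":0,"dz":0.8,"roll":0,"claw":0},{"dx":0,"dy":0,"dz":0.5,"roll":0,"claw":0},{"dx":0,"dy":0,"dz":0.2,"roll":0,"claw":0},{"dx":0,"dy":0,"dz":0.1,"roll":0,"claw":0},{"dx":0,"dy":0,"dz":0.1,"roll":0,"claw":0},{"dx":0,"dy":0,"dz":0.1,"roll":0,"claw":0},{"dx":0,"dy":0,"dz":0.05,"roll":0,"claw":0},{"dx":0,"dy":0,"dz":0,"roll":0,"claw":0}]'
```

```text
t: 29.75
ee_pos: [0.6537, 0.0912, 0.0779]
tool_rot: [2.217, 2.225, 0.001]
ft_force: [-4.2, 0.2, 8.3]
grip_width: 0.0375
grip_force: 30.0
```

```bash
python3 -m creep '[{"dx":0,"dy":0,"dz":-0.05,"roll":0,"claw":0.5},{"dx":0,"dy":0,"dz":0,"roll":0,"claw":0.7},{"dx":0,"dy":0,"dz":0,"roll":0,"claw":0.9},{"dx":0,"dy":0,"dz":0,"roll":0,"claw":0.9},{"dx":0,"dy":0,"dz":0,"roll":0,"claw":0.9},{"dx":0,"dy":0,"dz":-2,"roll":0,"claw":0.9},{"dx":0,"dy":0,"dz":-4,"roll":0,"claw":0.9},{"dx":0,"dy":0,"dz":-4,"roll":0,"claw":0.9},{"dx":0,"dy":0,"dz":-4,"roll":0,"claw":0.9},{"dx":0,"dy":0,"dz":-3,"roll":0,"claw":0.9},{"dx":0,"dy":0,"dz":-2,"roll":0,"claw":1},{"dx":0,"dy":0,"dz":0,"roll":0,"claw":1}]'
python3 -m creep '[{"dx":0,"dy":-3,"dz":0,"roll":0,"claw":1},{"dx":0,"dy":-4,"dz":0,"roll":0,"claw":1},{"dx":0,"dy":-4,"dz":0,"roll":0,"claw":1},{"dx":0,"dy":-2,"dz":0,"roll":0,"claw":1},{"dx":0,"dy":0,"dz":0,"roll":0,"claw":1},{"dx":0,"dy":0,"dz":0,"roll":0,"claw":1}]'
python3 - <<'E'
from h import *
a=grab_frame('scene')[170:320,220:390,::-1]; b=grab_frame('top')[180:330,250:430,::-1]
cv2.imwrite('pics/end.png',np.hstack([cv2.resize(a,(400,353)),cv2.resize(b,(400,353))]))
grab_frame('top')
for n in ('red','blue','yellow','green'):
    for c in ('scene','top'): print(n,c,[(np.round(d['position'],3),round(d['confidence'],2)) for d in spotter.tip_of(c,'bottle_'+n)[:1]])
E
```

```text
t: 30.95
ee_pos: [0.6547, 0.0913, 0.2707]
tool_rot: [2.215, 2.223, 0.006]
ft_force: [-0.2, 0.2, -0.2]
grip_width: 0.0906
grip_force: 0.0
t: 31.55
ee_pos: [0.5234, 0.0907, 0.2671]
tool_rot: [-2.217, -2.226, 0.0]
ft_force: [-0.4, -0.1, 0.9]
grip_width: 0.0911
grip_force: 0.0
red scene [(array([0.652, 0.088, 0.011]), 0.85)]
red top []
blue scene [(array([0.657, 0.025, 0.007]), 0.65)]
blue top [(array([0.659, 0.024, 0.002]), 0.62)]
yellow scene [(array([ 0.656, -0.043,  0.008]), 0.55)]
yellow top [(array([ 0.655, -0.045,  0.002]), 0.78)]
green scene [(array([ 0.651, -0.111,  0.005]), 0.93)]
green top [(array([ 0.65 , -0.114,  0.009]), 0.95)]
```

View pics/end.png

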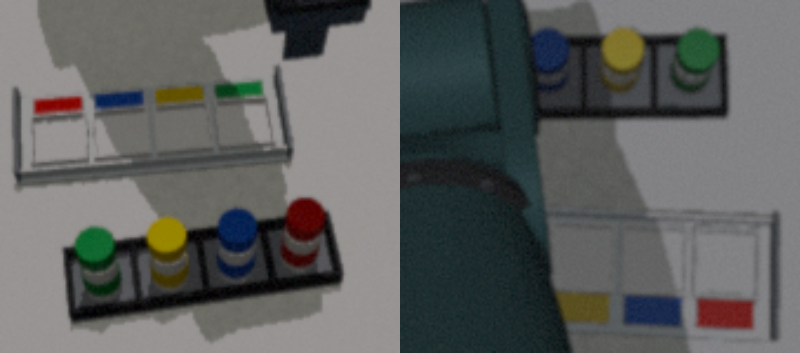

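The scene view shows all four bottles upright in their pockets in reversed order: red, blue, yellow, green from the robot's left. The carrier is empty and the gripper is clear.

```bash
python3 -c "
from plant import job; print(job.job_done())"
```

```text
the job is handed in; nothing more can be done
None
```

All four tint bottles now stand upright in the rack in reversed order (red, blue, yellow, green from the robot's left) and are released; I handed the job in at about 32 s of the 96 s, but it returned no verdict.

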